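# Mix a warmed flask on the touch mixer

### The arm

A 6-joint arm with a two-finger parallel gripper is mounted at the origin on the work surface. World frame = base frame: x ahead of the robot, y to its left, z up, the work surface at z = 0. Lengths are in m, angles in rad, forces in N, time in s.
With the tool pointing down it reaches from about 0.35 to 0.85 m from the base axis. Payload 8.1 kg.
Tool frame: the origin (TCP) lies at the centre of the arm's flange, where the gripper is bolted on; the fingertips stand 186 mm ahead of it and the grasp point (between the pads) lies 167 mm ahead of it (ctrl.hold_point_z is the distance from the TCP to the grasp point, in m); z points along the fingers, y is the line along which they close (so a half turn about z gives the same grasp; the last joint's range is limited). The gripper opens to 93 mm and grips with 3 to 60 N. Pads are 15 mm wide; open, the fingers measure 128 mm over their backs; the gripper's body (75 mm by 188 mm) begins 65 mm behind the grasp point.
Start: joints at [1.197, 0.13, 1.488, -0, 1.523, -0.085], TCP at [0.171, 0.575, 0.405] pointing down, gripper open.
Joint ranges: [-2.96, 2.96], [-0.89, 2.26], [0.02, 2.5], [-1.34, 4.48], [0, 2.73], [-2.66, 2.66]. Speed limits (rad/s): [2.39, 2.39, 2.79, 3.14, 3.14, 3.14].

### API

Orientations are given as a unit quaternion [x, y, z, w].
In Python, from bench import ctrl, cams gives the robot as it stands.
- The arm moves only by the shell command python3 -m pendant 'ROWS' [FORCE]. ROWS is a JSON object of lists of equal length, an entry for each row: "jaw": the opening, from 0 (shut) to 1 (fully open); "delta_pos": the shift along the tool's x, y, z in m, a list of three; "twist": the turn about the tool's z in units of 6 degrees (1.0 is 6 degrees). In form: {"jaw": [jaw, ...], "delta_pos": [[dx, dy, dz], ...], "twist": [twist, ...]}. A call has 1 to 12 rows; each row shifts and turns the commanded pose from where the row before left it, along the tool's axes as they then stand; what a row does not reach is not made up. A row lasts 1/12 s, in which the tool goes at most 41.7 mm and 7.16 degrees, less where a joint would pass 70% of its speed; a pose out of reach is approached as far as the arm can. A call with a gripper value outside its range is refused whole. The fingers move at their own pace and stop on an object; FORCE is the grip in N (left out, the last holds). Time passes only in rows, so rows that do not move let the fingers close. It gives the time, the measured TCP pose, the force, the opening and the grip force at its end, in the units of the state.
- ctrl.state(): the state, without advancing time (a new reading comes with each control period).
- cams.camera(name): name is "scene" or "top" or "wrist"; returns a dict with "img" (400x640x3 uint8, blue, green, red), "K" (3x3 intrinsics, pixels), "R" (3x3) and "t" (3): a world point X has camera coordinates R X + t; the wrist camera has in their place "mount" (4x4, takes a point from camera to tool coordinates, whose origin is the TCP and whose axes are the flange's). Camera axes: x right, y down, z forward; pixel columns grow to the right and rows downward; lengths in m; the calibration is good to about 2 mm. The wrist camera is an equidistant fisheye: a pixel r from the principal point sees the ray r / f radians off the axis. A picture is of the moment at which its call begins: read the wrist's pose just before it. There is no depth.
- ctrl.sign_off(): hands the job in; it is judged then, once.
The state is a dict: "time_s": time; "q": joint angles; "dq": joint speeds; "effort": joint torques, N m; "ee_pos": TCP position; "eef_rot": TCP orientation; "force": force on the tool from outside, world axes, zero at the start; "wrist_torque": the same for the moment, N m; "grip_width": finger opening in m; "grasp_force": force on a finger pad.
Only numpy, scipy, OpenCV 4.12 (cv2) and the standard library are available. Lean on these libraries where they do the work, as an engineer would, in place of code of your own. Each camera call takes 0.05 s, during which the arm holds its last target. There are 200 camera calls.

### The job

Lift the lid off the warming bath by its knob and lay it flat, knob up, on the cork mat. Then lift the round flask out of the bath by its neck, keep it upright, and press it down into the sprung ring on top of the touch mixer, without ramming the glass, until the ring is down far enough for the mixer to run (8 mm); finish while still gripping the flask and holding the ring down, and do not let go. Leave the other things on the bench where they are.

Things in the scene. Friction and masses are not known exactly. Their poses are not given: they have to be found in the camera images.
- bath: Dry warming bath: white enamelled box 200 x 200 mm with a 206 mm steel top plate, fixed. Origin under its centre on the bench, control panel on its -x side. Top face 160 mm up, with a round well in its centre, 140 mm across, floor 32 mm above the bench; on the floor a 14 mm thick aluminium ring whose 60 mm hole keeps the flask central.
- lid: Loose black lid over the well. Origin under its centre, z up. Spigot 128 mm across from 0 to 5 mm (hangs in the well), disc 156 mm across from 5 to 13 mm; in the middle a round knob: stem 20 mm thick from 13 to 27 mm, head 31 mm thick from 27 to 45 mm. About 0.32 kg. On the bath its origin is 155 mm above the bench.
- flask: Stoppered amber glass flask, upright in the well under the lid. Origin under its centre, z up. Flat foot 28 mm across; round bulb 62 mm across, centred 31.5 mm up; straight neck 24 mm thick from 63 to 103 mm; lip 31 mm thick from 103 to 108 mm; white stopper 25 mm thick to 120 mm. About 0.13 kg. In the bath its foot is 32 mm above the bench.
- mixer: Touch mixer, fixed: white box 165 (x) by 125 (y) mm, 68 to 85 mm high, on it a round black boss to 92 mm and above that the sprung ring. Origin under the box's centre on the bench; grey panel with knob and switch on its -x side; the ring's upright axis is 20 mm from the origin along the mixer's own +x.
- cradle_ring (a point): Centre of the top edge of the sprung black rubber ring (72 mm outside, 50 mm hole, 10 mm thick, on three short posts over a steel plate 20 mm below its top edge). 138 mm above the bench when free; it moves down with the ring. The flask's bulb sits in the hole: seated, the flask's origin is 13 mm below this point.
- cradle (a joint): How far the sprung ring is pressed down, in m: 0 free, 0.016 at its stop. The mixer runs only while the ring is held at least 0.008 down. The push needed is about 4.5 N to start it, 8.5 N at 0.008 and 12.5 N at the stop; the flask's own weight does not move it. It springs back when let go.
- mat: Square cork mat for hot lids, 180 x 180 mm, 6 mm thick, fixed flat on the bench; origin under its centre.
- beaker: Bystander: empty glass beaker, 64 mm across, 85 mm high, stands on the bench beside the work; leave it alone. Origin under its centre.
- syringe: Bystander: plastic syringe lying along its x axis, about 150 mm long, 34 mm wide at its flange, 28 mm high; leave it alone. Origin on the bench under its middle.
- canister: Bystander: closed steel canister, 60 mm across, 94 mm high, stands on the bench beside the work; leave it alone. Origin under its centre.
- conical_flask: Bystander: clear conical flask, 64 mm across its foot, 100 mm high, stands on the bench beside the work; leave it alone. Origin under its centre. Not the flask to be mixed.
- reagent_bottle: Bystander: amber reagent bottle with a paper label and screw cap, 58 mm across, 135 mm high, stands on the bench beside the work; leave it alone. Origin under its centre.
- petri_dish: Bystander: closed clear petri dish, 63 mm across, 16 mm high, lies on the bench; leave it alone. Origin under its centre.
- tape_roll: Bystander: roll of white tape, 56 mm across, 24 mm high, lies on the bench; leave it alone. Origin under its centre.
Mind the look-alikes: they are no part of the job. There is more than one size of the lid; the one meant has the size given above.

How it is judged:
On the way, in this order (a step that is already met when the one before it is completed fails the run):
1. the lid lies flat, knob up, on the cork mat, let go and at rest (horizontal distance between lid and mat below 0.045 m and z of lid in the frame of mat below 0.01 m and angle between lid's own z axis and vertical below 0.08 rad and contact force between lid and mat above 1 N and contact force between lid and the fingers below 0.1 N and linear speed of lid below 0.02 m/s), for 0.2 s.
2. the flask is carried by the gripper with its foot above the top of the bath (contact force between flask and the fingers above 2 N and z of flask in the frame of bath above 0.16 m), for 0.1 s.
3. the gripped flask, seated upright in the ring, holds the ring at least 8 mm down (contact force between flask and the fingers above 2 N and value of joint cradle above 0.008 m and contact force between flask and mixer above 5 N and contact force between the fingers and mixer below 0.5 N and angle between flask's own z axis and vertical below 0.15 rad and horizontal distance between flask and cradle_ring below 0.006 m and z of flask in the frame of cradle_ring below -0.009 m and linear speed of flask below 0.02 m/s), for 0.3 s.
At the end, for the whole second after the job is handed in: The gripped flask (2 N), still, upright within 0.15 rad and within 6 mm of the ring's axis, holds the ring at least 8 mm down with over 5 N, the fingers not touching the mixer. The lid lies still and level (0.08 rad) on the mat, knob up, let go, within 45 mm of the mat's centre (all of step 1 and all of step 3); the arm keeps its last pose, push and grip.
It fails at once if the flask is rammed: pushed onto the mixer with over 40 N (contact force between flask and mixer above 40 N).
It fails at once if the flask is tipped more than 0.5 rad (angle between flask's own z axis and vertical above 0.5 rad).
It fails at once if the lid is dropped: loose more than 50 mm above the mat, touching neither fingers nor bath (z of lid in the frame of mat above 0.05 m and contact force between lid and the fingers below 0.01 N and contact force between lid and bath below 0.01 N).
It fails at once if another thing on the bench is moved by over 20 mm (distance of any of beaker, syringe, canister, conical_flask, reagent_bottle, petri_dish, tape_roll from where it was at the start of the episode above 0.02 m).
It also fails if it takes over 64 s, if anything falls off the work surface, if the arm or the gripper's body presses on something with over 40 N, if the wrist force passes 120 N, or if a joint passes its speed limit or range.

## Working session

There is one attempt and no reset: what is moved stays moved. The work goes in short steps, Python scripts to look and compute and a shell command to move; the robot and the scene stay as the last step left them, time stands still between calls to the robot, and variables do not carry over. Pictures are saved under pics/ and viewed, at most 10 in all, crops included, and the job is handed in when it is done.

```bash
mkdir -p pics; ls
python3 - <<'E'
from bench import ctrl,cams
import cv2,numpy as np
s=ctrl.state();print(s);print(ctrl.hold_point_z)
for n in("scene","top"):
    c=cams.camera(n);cv2.imwrite(f"pics/{n}0.png",c["img"]);np.savez(f"{n}.npz",**{k:np.array(v) for k,v in c.items() if k!='img'});print(n,c["K"],c["R"],c["t"])
E
```

```text
pics
{'time_s': 0.0, 'q': array([ 1.19658665e+00,  1.31110474e-01,  1.48930207e+00, -1.02858206e-05,
        1.52302819e+00, -8.54348106e-02]), 'dq': array([-0.00239708,  0.00063321,  0.00060062, -0.00024034, -0.00037122,
       -0.00024282]), 'effort': array([ 4.08402911e-04, -5.59858775e+01, -4.91743147e+01,  7.67189870e-02,
        3.63424723e-02, -3.43320824e-05]), 'ee_pos': array([0.170777  , 0.57492597, 0.40370492]), 'eef_rot': array([ 1.43885955e-01,  9.89593845e-01, -9.00915360e-04, -2.05498911e-04]), 'force': array([-0.43298474,  0.9783975 ,  0.79445641]), 'wrist_torque': array([-0.00556632,  0.00182497, -0.03774309]), 'grasp_force': 0.0, 'grip_width': 0.09284641544395643}
0.1673
scene [[486.04013429   0.         326.14803235]
 [  0.         486.04013429 203.26476732]
 [  0.           0.           1.        ]] [[-0.18505666  0.98266406  0.01119736]
 [ 0.64717445  0.1304355  -0.7511004 ]
 [-0.7395399  -0.13174949 -0.66009303]] [ 0.1065844  -0.21457496  1.83095216]
top [[366.98804017   0.         318.14735791]
 [  0.         366.98804017 197.69198626]
 [  0.           0.           1.        ]] [[-2.48330947e-04 -9.99992711e-01  3.81011013e-03]
 [-9.81005275e-01 -4.95476428e-04 -1.93980426e-01]
 [ 1.93980899e-01 -3.78590948e-03 -9.80998001e-01]] [-0.01857621  0.49860432  1.14484011]
```

View pics/scene0.png

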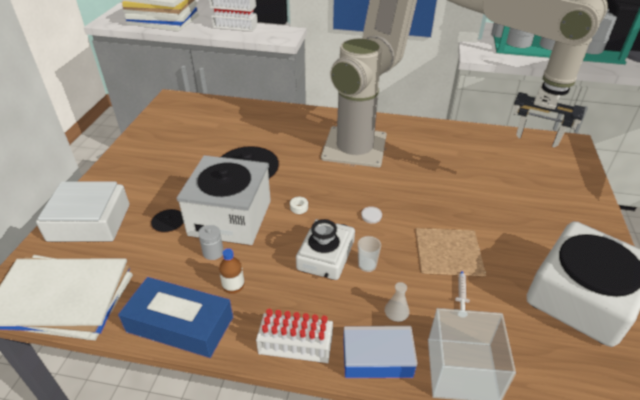

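View pics/top0.png

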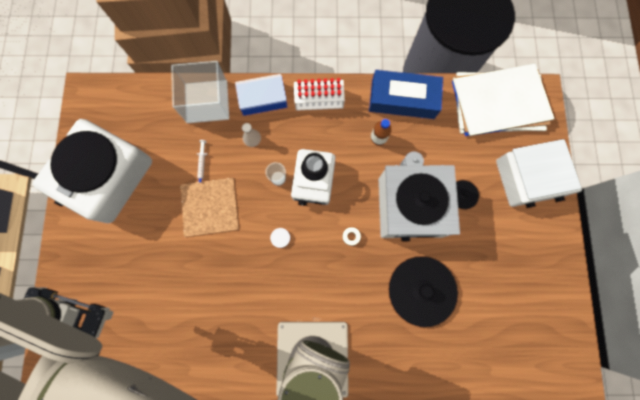

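Scene picture: bath with its lid at about (226,195), mixer at (325,248), mat at (450,250). Top picture: bath lid (423,199), mixer ring (314,165), mat (210,207); beaker (275,173) right by the mixer. I'll enlarge for accurate pixels.

Run:
```python
import cv2,numpy as np
T=cv2.imread('pics/top0.png');S=cv2.imread('pics/scene0.png')
def crop(I,x,y,w,h,W,H):
    c=cv2.resize(I[y:y+h,x:x+w],(W,H),interpolation=cv2.INTER_CUBIC)
    s=W/w
    for k in range(0,w,20): cv2.line(c,(int(k*s),0),(int(k*s),6),(0,0,255),1);cv2.putText(c,str(x+k),(int(k*s)+2,16),0,.35,(0,0,255))
    for k in range(0,h,20): cv2.line(c,(0,int(k*s)),(6,int(k*s)),(0,0,255),1);cv2.putText(c,str(y+k),(8,int(k*s)+4),0,.35,(0,0,255))
    return c
a=np.hstack([crop(T,370,150,100,100,400,400)[:300],crop(T,270,140,100,75,400,300)])
b=np.hstack([crop(S,175,150,100,100,400,400)[:300],crop(S,285,210,100,75,400,300)])
cv2.imwrite('pics/c1.png',np.vstack([a,b]))
```

```text
(no output)
```

View pics/c1.png

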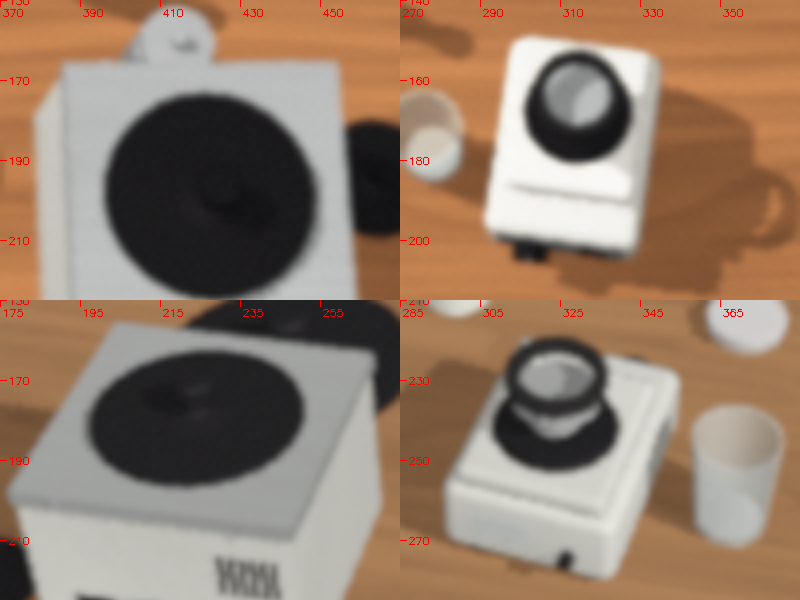

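```bash
cat > h.py <<'E'
import numpy as np
C={n:dict(np.load(f'{n}.npz')) for n in('top','scene')}
def bp(n,u,v,z):
    c=C[n];d=c['R'].T@np.linalg.solve(c['K'],[u,v,1.]);o=-c['R'].T@c['t'];return (o+d*(z-o[2])/d[2])
def pj(n,X):
    c=C[n];p=c['K']@(c['R']@np.array(X)+c['t']);return p[:2]/p[2]
E
python3 - <<'E'
from h import *
np.set_printoptions(precision=4,suppress=True)
print('lid',bp('top',422.5,198.9,.168),bp('scene',223.7,179.7,.168))
print('lid edges',[bp('top',u,v,.168)[:2] for u,v in((396,199),(449,199),(422.5,173.2),(422.5,224.5))])
print('plate corners top',bp('top',385.5,165.5,.16),bp('top',454.5,165.5,.16)); print('scene',[bp('scene',*p,.16)[:2] for p in((203.5,155),(269,162.5),(177,199),(249,210))])
print('ring',bp('top',314.5,164.5,.138),bp('scene',324,228.5,.138))
print('mixer box corners scene',[bp('scene',*p,.085)[:2] for p in((354.5,228),(335.5,263.5),(297,254))])
print('mat',[bp('top',*p,.006)[:2] for p in((181,182),(235,179),(239,232),(184,236))],bp('scene',450,251,.006))
for n,p,z in(('beaker',(275,173),.04),('canister',(413,160),.094),('syr',(202,160),.02),('con',(251,134),.05),('bot',(381,131),.06),('petri',(280,238),.016),('tape',(352,236),.024),('big lid',(424,292),.02)):print(n,bp('top',*p,z))
E
```

```text
lid [ 0.4716 -0.3231  0.168 ] [ 0.4859 -0.3198  0.168 ]
lid edges [array([ 0.4713, -0.2455]), array([ 0.4713, -0.4006]), array([ 0.5492, -0.3274]), array([ 0.3964, -0.3189])]
plate corners top [ 0.5751 -0.22    0.16  ] [ 0.5753 -0.4272  0.16  ]
scene [array([ 0.3722, -0.427 ]), array([ 0.3692, -0.218 ]), array([ 0.5839, -0.4216]), array([ 0.5883, -0.2124])]
ring [ 0.5845 -0.007   0.138 ] [ 0.5966 -0.0035  0.138 ]
mixer box corners scene [array([0.5242, 0.0711]), array([0.6664, 0.0411]), array([ 0.6532, -0.0658])]
mat [array([0.5612, 0.447 ]), array([0.5718, 0.2643]), array([0.3913, 0.2432]), array([0.378 , 0.4239])] [0.4836 0.3516 0.006 ]
beaker [0.5838 0.1247 0.04  ]
canister [ 0.6126 -0.3215  0.094 ]
syr [0.6347 0.376  0.02  ]
con [0.7166 0.2072 0.05  ]
bot [ 0.7239 -0.2287  0.06  ]
petri [0.3706 0.1062 0.016 ]
tape [ 0.3764 -0.1288  0.024 ]
big lid [ 0.1993 -0.3546  0.02  ]
```

Lid ≈(0.473,-0.322), mat ≈(0.476,0.345), ring ≈(0.587,-0.006). All sizes check out: lid 155 mm, mat 183 mm, plate 207 mm. I'll align the tool with the world axes and move toward the lid.

```bash
python3 -m pendant '{"jaw":[1,1,1,1,1,1,1,1,1,1,1,1],"delta_pos":[[0,0,-0.01],[0,0,-0.01],[0,0,-0.01],[0,0,-0.01],[-0.038,-0.01,0],[-0.038,-0.01,0],[-0.038,-0.01,0],[-0.038,-0.01,0],[-0.038,-0.01,0],[-0.038,-0.01,0],[-0.037,-0.01,0],[-0.037,-0.01,0]],"twist":[-0.69,-0.69,-0.69,-0.69,0,0,0,0,0,0,0,0]}' 30
```

```text
time_s: 1.1
ee_pos: [0.4746, 0.4943, 0.4441]
eef_rot: [-0.0, 1.0, -0.0, -0.0]
force: [-0.3, 0.7, 1.1]
grip_width: 0.0928
grasp_force: 0.0
```

```bash
python3 -m pendant '{"jaw":[1,1,1,1,1,1,1,1,1,1,1,1],"delta_pos":[[0,-0.04,0],[0,-0.04,0],[0,-0.04,0],[0,-0.04,0],[0,-0.04,0],[0,-0.04,0],[0,-0.04,0],[0,-0.04,0],[0,-0.04,0],[0,-0.04,0],[0,-0.04,0],[0,-0.04,0]],"twist":[0,0,0,0,0,0,0,0,0,0,0,0]}'
```

```text
time_s: 2.1
ee_pos: [0.4724, 0.0135, 0.4445]
eef_rot: [-0.0, 1.0, 0.0, -0.0]
force: [0.1, 0.2, 1.1]
grip_width: 0.0929
grasp_force: 0.0
```

```bash
python3 -m pendant '{"jaw":[1,1,1,1,1,1,1,1,1,1],"delta_pos":[[0,-0.037,0],[0,-0.037,0],[0,-0.037,0],[0,-0.037,0],[0,-0.037,0],[0,-0.037,0],[0,-0.037,0],[0,-0.037,0],[0,-0.037,0],[0,0,0]],"twist":[0,0,0,0,0,0,0,0,0,0]}'
python3 - <<'E'
from bench import ctrl,cams
import cv2,numpy as np
s=ctrl.state();c=cams.camera("wrist");print(s['ee_pos'],s['eef_rot'],c['K'],c['mount'])
cv2.imwrite('pics/w1.png',c['img'])
np.savez('w1.npz',K=c['K'],M=c['mount'],p=s['ee_pos'],q=s['eef_rot'])
E
```

```text
time_s: 2.93
ee_pos: [0.4719, -0.3231, 0.4433]
eef_rot: [0.002, 1.0, -0.001, -0.001]
force: [0.3, 0.4, -0.5]
grip_width: 0.093
grasp_force: 0.0
[ 0.47187659 -0.32310229  0.44329786] [ 2.13962338e-03  9.99997056e-01 -5.42347208e-04 -1.00828659e-03] [[309.70691629   0.         321.28100411]
 [  0.         309.70691629 199.6423655 ]
 [  0.           0.           1.        ]] [[-1.92353541e-04 -9.66815939e-01 -2.55473878e-01  7.29402986e-02]
 [ 9.99999270e-01  1.18848798e-04 -1.20269953e-03 -3.73813148e-04]
 [ 1.19315184e-03 -2.55473923e-01  9.66815210e-01  1.96231656e-02]
 [ 0.00000000e+00  0.00000000e+00  0.00000000e+00  1.00000000e+00]]
```

View pics/w1.png

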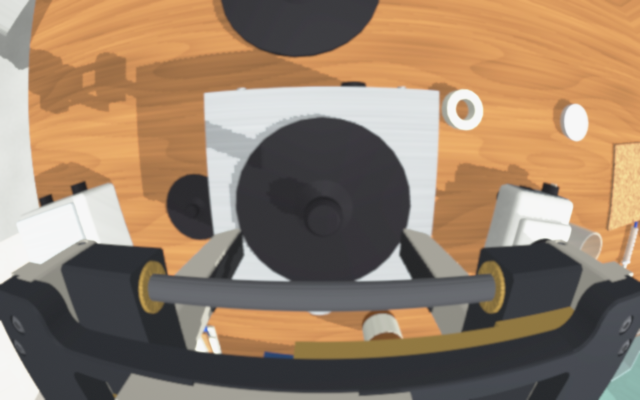

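Knob's top is at about (323,216); the lid spans columns 236–410 and rows 117–284.

```bash
cat >> h.py <<'E'
from scipy.spatial.transform import Rotation as Ro
def wbp(f,u,v,z):
    w=np.load(f);K=w['K'];d=np.array([u-K[0,2],v-K[1,2]]);r=np.hypot(*d);a=r/K[0,0]
    ray=np.r_[d/max(r,1e-9)*np.sin(a),np.cos(a)];M=w['M'];R=Ro.from_quat(w['q']).as_matrix()
    D=R@M[:3,:3]@ray;o=w['p']+R@M[:3,3];return o+D*(z-o[2])/D[2]
E
python3 - <<'E'
from h import *
print(wbp('w1.npz',323,216,.200),[wbp('w1.npz',u,v,.168)[:2] for u,v in((236,202),(410,202),(323,117),(323,284))])
E
```

```text
[ 0.4703824  -0.32271186  0.2       ] [array([ 0.46779234, -0.39900345]), array([ 0.46838588, -0.24607013]), array([ 0.39620845, -0.3223538 ]), array([ 0.54834332, -0.32281257])]
```

Tool is already centred within 1 mm. Descend and grip the knob.

```bash
python3 -m pendant '{"jaw":[1,1,1,1,1,0,0,0,0,0,0,0],"delta_pos":[[0,0,0.025],[0,0,0.025],[0,0,0.015],[0,0,0.01],[0,0,0.008],[0,0,0],[0,0,0],[0,0,0],[0,0,0],[0,0,0],[0,0,0],[0,0,0]],"twist":[0,0,0,0,0,0,0,0,0,0,0,0]}' 35
```

```text
time_s: 3.98
ee_pos: [0.4732, -0.3179, 0.3622]
eef_rot: [-0.0, 1.0, -0.0, 0.0]
force: [-0.1, 0.7, -0.0]
grip_width: 0.051
grasp_force: 0.0
```

```bash
python3 -m pendant '{"jaw":[0,0,0,0,0,0,0,0],"delta_pos":[[0,0,0],[0,0,0],[0,0,0],[0,0,0],[0,0,0],[0,0,0],[0,0,0],[0,0,0]],"twist":[0,0,0,0,0,0,0,0]}'
```

```text
time_s: 4.65
ee_pos: [0.4731, -0.3179, 0.3618]
eef_rot: [-0.0, 1.0, -0.0, 0.0]
force: [-0.8, -2.0, 0.2]
grip_width: 0.0301
grasp_force: 35.0
```

```bash
python3 -m pendant '{"jaw":[0,0,0,0,0,0,0,0],"delta_pos":[[0,0,-0.005],[0,0,-0.008],[0,0,-0.01],[0,0,-0.012],[0,0,-0.015],[0,0,-0.01],[0,0,0],[0,0,0]],"twist":[0,0,0,0,0,0,0,0]}'
python3 -m pendant '{"jaw":[0,0,0,0,0,0,0,0,0,0,0,0],"delta_pos":[[0,0.01,0],[0,0.02,0],[0,0.025,0],[0,0.03,0],[0,0.03,0],[0,0.03,0],[0,0.03,0],[0,0.03,0],[0,0.03,0],[0,0.03,0],[0,0.03,0],[0,0.03,0]],"twist":[0,0,0,0,0,0,0,0,0,0,0,0]}'
```

```text
time_s: 5.32
ee_pos: [0.4733, -0.3179, 0.423]
eef_rot: [-0.0, 1.0, -0.001, 0.001]
force: [-0.3, -0.4, -3.0]
grip_width: 0.0301
grasp_force: 35.0
time_s: 6.32
ee_pos: [0.4721, 0.0092, 0.4206]
eef_rot: [-0.0, 1.0, 0.0, -0.001]
force: [-0.4, 0.3, -3.2]
grip_width: 0.031
grasp_force: 35.0
```

```bash
python3 -m pendant '{"jaw":[0,0,0,0,0,0,0,0,0,0,0,0],"delta_pos":[[0.001,0.035,0],[0.001,0.035,0],[0.001,0.035,0],[0.001,0.035,0],[0.001,0.035,0],[0.001,0.035,0],[0.001,0.035,0],[0.001,0.035,0],[0.001,0.025,0],[0.001,0.015,0],[0,0.01,0],[0,0,0]],"twist":[0,0,0,0,0,0,0,0,0,0,0,0]}'
python3 -m pendant '{"jaw":[0,0,0,0,0,0,0,0,0,0,0,0],"delta_pos":[[0,0,0.01],[0,0,0.02],[0,0,0.025],[0,0,0.025],[0,0,0.025],[0,0,0.025],[0,0,0.02],[0,0,0.02],[0,0,0.015],[0,0,0.01],[0,0,0],[0,0,0]],"twist":[0,0,0,0,0,0,0,0,0,0,0,0]}'
```

```text
time_s: 7.32
ee_pos: [0.4623, 0.3385, 0.4208]
eef_rot: [-0.001, 1.0, -0.0, -0.001]
force: [-0.2, -0.4, -2.7]
grip_width: 0.0303
grasp_force: 35.0
time_s: 8.32
ee_pos: [0.463, 0.3362, 0.2264]
eef_rot: [0.0, 1.0, -0.0, -0.0]
force: [1.2, -0.7, -1.9]
grip_width: 0.0302
grasp_force: 35.0
```

```bash
python3 -m pendant '{"jaw":[0,0,0,0,0,0,0,0],"delta_pos":[[0,0,0.003],[0,0,0.003],[0,0,0.003],[0,0,0.002],[0,0,0.001],[0,0,0.001],[0,0,0],[0,0,0]],"twist":[0,0,0,0,0,0,0,0]}'
```

```text
time_s: 8.98
ee_pos: [0.4629, 0.3373, 0.2137]
eef_rot: [-0.0, 1.0, -0.0, -0.0]
force: [0.1, -0.6, -2.5]
grip_width: 0.0304
grasp_force: 35.0
```

```bash
python3 -m pendant '{"jaw":[0,0,0,0],"delta_pos":[[0,0,0.001],[0,0,0.001],[0,0,0],[0,0,0]],"twist":[0,0,0,0]}'
```

```text
time_s: 9.32
ee_pos: [0.4631, 0.3374, 0.2128]
eef_rot: [-0.0, 1.0, 0.0, 0.0]
force: [-3.2, -1.5, 5.5]
grip_width: 0.0302
grasp_force: 35.0
```

Contact (+5.5 N up). Release, wait, rise.

```bash
python3 -m pendant '{"jaw":[0.6,1,1,1,1,1,1,1,1,1,1,1],"delta_pos":[[0,0,0],[0,0,0],[0,0,0],[0,0,0],[0,0,0],[0,0,0],[0,0,0],[0,0,0],[0,0,-0.01],[0,0,-0.025],[0,0,-0.035],[0,0,-0.035]],"twist":[0,0,0,0,0,0,0,0,0,0,0,0]}'
python3 -m pendant '{"jaw":[1,1,1,1,1,1,1,1,1,1,1,1],"delta_pos":[[0,0,-0.04],[0,0,-0.04],[0,0,-0.035],[-0.001,-0.04,0],[-0.001,-0.04,0],[-0.001,-0.04,0],[-0.001,-0.04,0],[-0.001,-0.04,0],[-0.001,-0.04,0],[-0.001,-0.04,0],[-0.001,-0.04,0],[-0.001,-0.04,0]],"twist":[0,0,0,0,0,0,0,0,0,0,0,0]}'
python3 - <<'E'
from bench import ctrl,cams
import cv2,numpy as np
s=ctrl.state();c=cams.camera("wrist");print(s['ee_pos'])
cv2.imwrite('pics/w2.png',c['img'])
np.savez('w2.npz',K=c['K'],M=c['mount'],p=s['ee_pos'],q=s['eef_rot'])
E
```

```text
time_s: 10.32
ee_pos: [0.4623, 0.3369, 0.3175]
eef_rot: [-0.0, 1.0, -0.001, -0.001]
force: [1.2, 1.2, 0.7]
grip_width: 0.0927
grasp_force: 0.0
time_s: 11.32
ee_pos: [0.4713, -0.0246, 0.4329]
eef_rot: [-0.0, 1.0, -0.0, 0.001]
force: [0.0, -0.3, 0.8]
grip_width: 0.0925
grasp_force: 0.0
[ 0.47134429 -0.02456059  0.43285427]
```

View pics/w2.png

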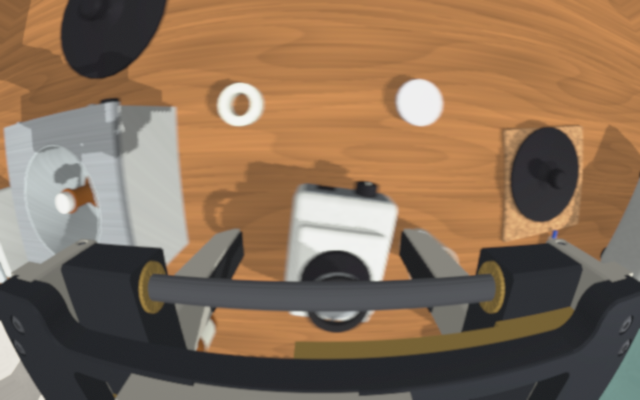

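Lid lies on the mat (545,175) and the flask stands in the open well (stopper at 65,202). The bar hides the ring, so I'll measure it from right above.

```bash
python3 -m pendant '{"jaw":[1,1,1,1,1,1,1],"delta_pos":[[-0.029,0.004,0],[-0.029,0.004,0],[-0.029,0.005,0],[-0.029,0.005,0],[0,0,0],[0,0,0],[0,0,0]],"twist":[0,0,0,0,0,0,0]}'
python3 - <<'E'
from bench import ctrl,cams
import cv2,numpy as np
s=ctrl.state();c=cams.camera("wrist");print(s['ee_pos'])
np.savez('w3.npz',K=c['K'],M=c['mount'],p=s['ee_pos'],q=s['eef_rot'])
I=c['img'];o=cv2.resize(I[150:300,220:420],(800,600),interpolation=cv2.INTER_CUBIC)
for k in range(0,200,20): cv2.putText(o,str(220+k),(k*4,12),0,.4,(0,0,255));cv2.line(o,(k*4,14),(k*4,20),(0,0,255))
for k in range(0,150,10): cv2.putText(o,str(150+k),(8,k*4+4),0,.4,(0,0,255));cv2.line(o,(0,k*4),(6,k*4),(0,0,255))
cv2.imwrite('pics/w3.png',o)
E
```

```text
time_s: 11.95
ee_pos: [0.5877, -0.0045, 0.432]
eef_rot: [-0.0, 1.0, -0.0, -0.0]
force: [-0.7, 0.5, -1.0]
grip_width: 0.0927
grasp_force: 0.0
[ 0.58771508 -0.00451699  0.43195018]
```

View pics/w3.png

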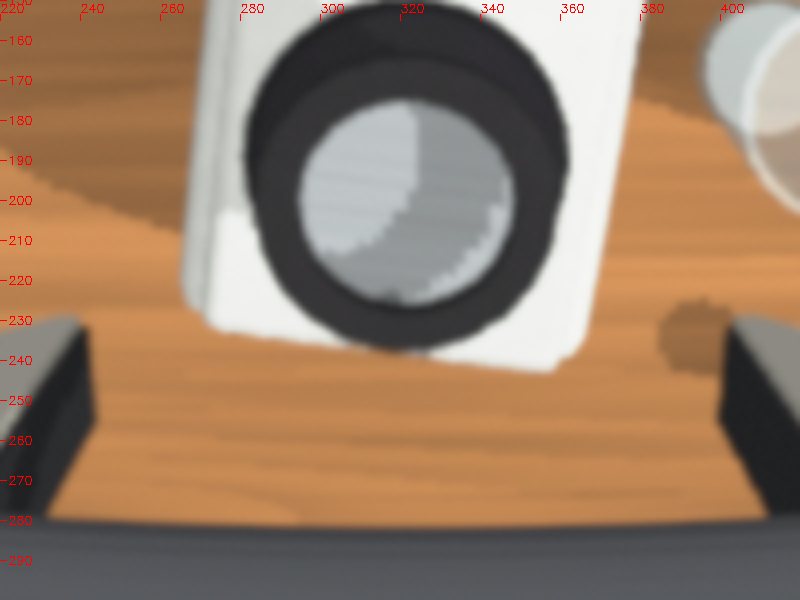

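Hole spans columns 295–348.5 and rows 174.5–226.3; the outer edge spans columns ~282.5–360.5 and rows ~165–238.

Run:
```python
from h import *
for P in (((295,200),(348.5,200),(321.7,174.5),(321.7,226.3)),((282.5,201),(360.5,201),(321.7,165),(321.7,238))):
    a=np.array([wbp('w3.npz',u,v,.138)[:2] for u,v in P]);print('y ctr',a[:2,1].mean(),np.ptp(a[:2,1]),'x ctr',a[2:,0].mean(),np.ptp(a[2:,0]))
```

```text
y ctr -0.004813105720205759 0.04915279447641502 x ctr 0.5883603147256078 0.049282419442695624
y ctr -0.005044920423934004 0.07192606866920487 x ctr 0.5899705650396466 0.06978199121288542
```

```bash
python3 -m pendant '{"jaw":[1,1,1,1,1,1,1,1,1,0.6,0.6,0.6],"delta_pos":[[0.0129,-0.035,0],[0.0129,-0.035,0],[0.0129,-0.035,0],[0.0129,-0.035,0],[0.0129,-0.035,0],[0.0129,-0.035,0],[0.0129,-0.035,0],[0.0129,-0.035,0],[0.0129,-0.036,0],[0,0,0],[0,0,0],[0,0,0]],"twist":[0,0,0,0,0,0,0,0,0,0,0,0]}'
python3 - <<'E'
from bench import ctrl,cams
import cv2,numpy as np
s=ctrl.state();c=cams.camera("wrist");print(s['ee_pos'])
np.savez('w4.npz',K=c['K'],M=c['mount'],p=s['ee_pos'],q=s['eef_rot'])
I=c['img'];o=cv2.resize(I[120:270,220:420],(800,600),interpolation=cv2.INTER_CUBIC)
for k in range(0,200,20): cv2.putText(o,str(220+k),(k*4,12),0,.4,(0,0,255));cv2.line(o,(k*4,14),(k*4,20),(0,0,255))
for k in range(0,150,10): cv2.putText(o,str(120+k),(8,k*4+4),0,.4,(0,0,255));cv2.line(o,(0,k*4),(6,k*4),(0,0,255))
cv2.imwrite('pics/w4.png',o)
E
```

```text
time_s: 13.0
ee_pos: [0.4715, -0.3203, 0.4325]
eef_rot: [0.0, 1.0, -0.0, 0.001]
force: [1.1, 0.3, 0.5]
grip_width: 0.0771
grasp_force: 0.0
[ 0.47145351 -0.32030909  0.43253356]
```

View pics/w4.png

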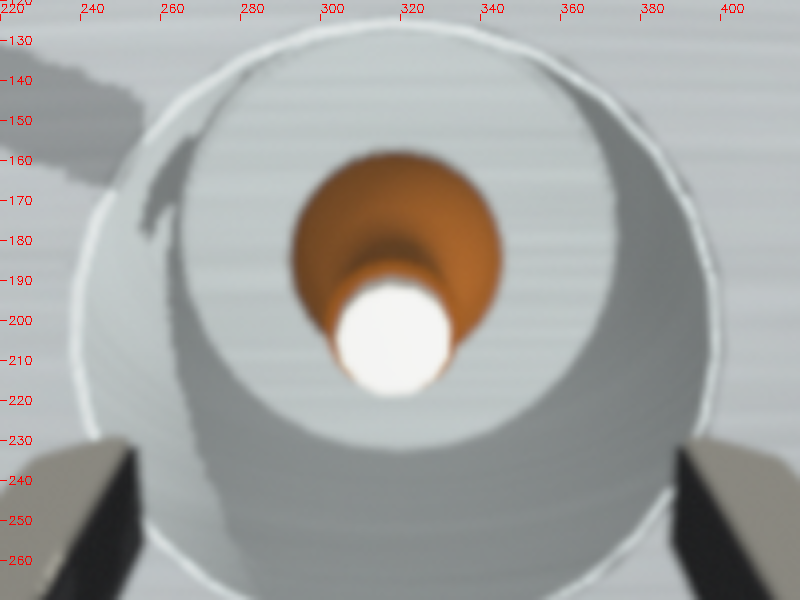

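Stopper's top is centred at (318.3,205); the bulb spans columns 293–345.5 with its top edge at row 157.5.

Run:
```python
from h import *
print('stopper',wbp('w4.npz',318.3,205,.152),[wbp('w4.npz',u,205,.152)[1] for u in(304,332.5)],[wbp('w4.npz',318.3,v,.152)[0] for v in(191.2,218.7)])
print('bulb',[wbp('w4.npz',u,184,.0635)[1] for u in(293,345.5)])
print('well',[wbp('w4.npz',u,203,.16)[1] for u in(238.5,399)])
```

```text
stopper [ 0.47260043 -0.32367619  0.152     ] [np.float64(-0.3362124528807894), np.float64(-0.3112405126502597)] [np.float64(0.4601888694880097), np.float64(0.4852367787017656)]
bulb [np.float64(-0.3538819561433786), np.float64(-0.2932258670084046)]
well [np.float64(-0.39292985692635146), np.float64(-0.25381779925234993)]
```

```bash
python3 -m pendant '{"jaw":[0.6,0.6,0.6,0.6,0.6,0.6,0.6,0.6,0.6,0.6,0.6,0.6],"delta_pos":[[-0.0013,-0.003,0.01],[0,0,0.02],[0,0,0.02],[0,0,0.02],[0,0,0.02],[0,0,0.02],[0,0,0.015],[0,0,0.01],[0,0,0.01],[0,0,0.005],[0,0,0],[0,0,0]],"twist":[0,0,0,0,0,0,0,0,0,0,0,0]}'
```

```text
time_s: 14.05
ee_pos: [0.4735, -0.3237, 0.2822]
eef_rot: [-0.0, 1.0, -0.0, 0.0]
force: [0.1, 0.5, -0.5]
grip_width: 0.0558
grasp_force: 0.0
```

```bash
python3 -m pendant '{"jaw":[0,0,0,0,0,0,0,0,0,0,0,0],"delta_pos":[[0,0,0],[0,0,0],[0,0,0],[0,0,0],[0,0,0],[0,0,0],[0,0,0],[0,0,0],[0,0,0],[0,0,0],[0,0,0],[0,0,0]],"twist":[0,0,0,0,0,0,0,0,0,0,0,0]}' 30
```

```text
time_s: 15.05
ee_pos: [0.4734, -0.3239, 0.2822]
eef_rot: [-0.0, 1.0, -0.0, 0.0]
force: [-0.3, 0.5, 5.8]
grip_width: 0.03
grasp_force: 30.0
```

Width 30 mm rather than 24, with an upward force, means the fingertips may be wedged on the bulb's shoulder (or on the lip). Reopen, rise 5 mm and grip again.

```bash
python3 -m pendant '{"jaw":[0.5,0.5,0.5,0.5,0.5,0,0,0,0,0,0,0],"delta_pos":[[0,0,0],[0,0,0],[0,0,0],[0,0,-0.005],[0,0,0],[0,0,0],[0,0,0],[0,0,0],[0,0,0],[0,0,0],[0,0,0],[0,0,0]],"twist":[0,0,0,0,0,0,0,0,0,0,0,0]}' 15; python3 -m pendant '{"jaw":[0,0,0],"delta_pos":[[0,0,0],[0,0,0],[0,0,0]],"twist":[0,0,0]}' 15
```

```text
time_s: 16.05
ee_pos: [0.4733, -0.3237, 0.2867]
eef_rot: [-0.0, 1.0, 0.0, -0.0]
force: [0.2, 0.9, 0.4]
grip_width: 0.03
grasp_force: 15.0
time_s: 16.3
ee_pos: [0.4733, -0.3237, 0.2867]
eef_rot: [-0.0, 1.0, 0.0, -0.0]
force: [0.1, -0.6, 0.0]
grip_width: 0.0302
grasp_force: 15.0
```

Still 30 mm, so the pads reach up to the lip (31 mm). I'll place the lip well inside the pads (8 mm higher) and grip firmly, then test-lift.

```bash
python3 -m pendant '{"jaw":[0.5,0.5,0.5,0.5,0.5,0,0,0,0,0,0,0],"delta_pos":[[0,0,0],[0,0,0],[0,0,0],[0,0,-0.008],[0,0,0],[0,0,0],[0,0,0],[0,0,0],[0,0,0],[0,0,0],[0,0,0],[0,0,0]],"twist":[0,0,0,0,0,0,0,0,0,0,0,0]}' 40; python3 -m pendant '{"jaw":[0,0,0,0,0,0,0,0,0],"delta_pos":[[0,0,0],[0,0,0],[0,0,0],[0,0,-0.003],[0,0,-0.004],[0,0,-0.005],[0,0,-0.005],[0,0,-0.003],[0,0,0]],"twist":[0,0,0,0,0,0,0,0,0]}' 40
python3 - <<'E'
from bench import ctrl,cams
import cv2,numpy as np
s=ctrl.state();c=cams.camera("wrist");print(s['ee_pos'])
I=c['img'];o=cv2.resize(I[120:320,200:440],(720,600),interpolation=cv2.INTER_CUBIC)
cv2.imwrite('pics/w5.png',o)
E
```

```text
time_s: 17.3
ee_pos: [0.4733, -0.3238, 0.2947]
eef_rot: [-0.0, 1.0, 0.0, 0.0]
force: [-0.4, 0.0, 0.9]
grip_width: 0.0291
grasp_force: 40.0
time_s: 18.05
ee_pos: [0.4736, -0.324, 0.3161]
eef_rot: [-0.0, 1.0, -0.001, 0.001]
force: [0.4, -0.2, -1.2]
grip_width: 0.0292
grasp_force: 40.0
[ 0.47356611 -0.32402721  0.31606127]
```

View pics/w5.png

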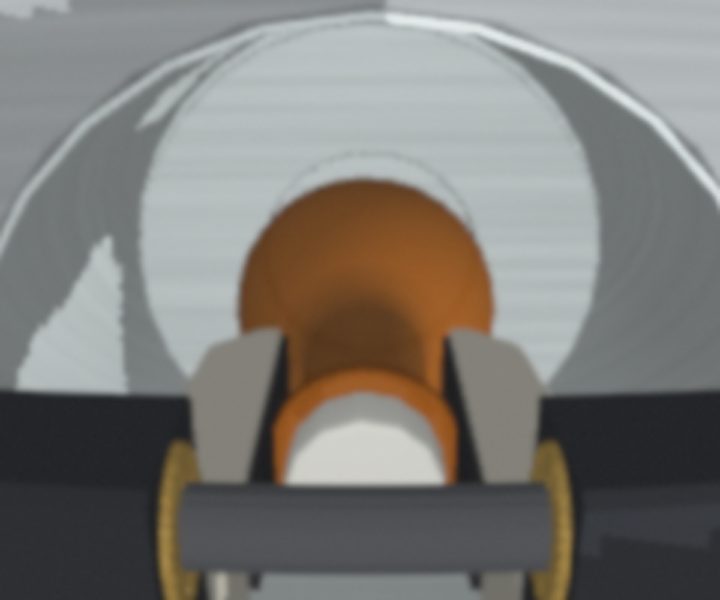

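Flask hangs upright by the lip between the pads, off the ring in the well. Lift out and carry.

```bash
python3 -m pendant '{"jaw":[0,0,0,0,0,0,0,0,0,0,0],"delta_pos":[[0,0,-0.008],[0,0,-0.015],[0,0,-0.018],[0,0,-0.018],[0,0,-0.018],[0,0,-0.018],[0,0,-0.018],[0,0,-0.015],[0,0,-0.01],[0,0,-0.006],[0,0,0]],"twist":[0,0,0,0,0,0,0,0,0,0,0]}'
python3 -m pendant '{"jaw":[0,0,0,0,0,0,0,0,0,0,0,0],"delta_pos":[[-0.003,0.009,0],[-0.006,0.018,0],[-0.009,0.025,0],[-0.01,0.027,0],[-0.01,0.027,0],[-0.01,0.027,0],[-0.01,0.027,0],[-0.01,0.027,0],[-0.01,0.027,0],[-0.01,0.027,0],[-0.01,0.027,0],[-0.007,0.02,0]],"twist":[0,0,0,0,0,0,0,0,0,0,0,0]}'
```

```text
time_s: 19.02
ee_pos: [0.4734, -0.3239, 0.4603]
eef_rot: [-0.0, 1.0, -0.001, 0.001]
force: [0.3, 0.2, -1.3]
grip_width: 0.0291
grasp_force: 40.0
time_s: 20.02
ee_pos: [0.5783, -0.0328, 0.457]
eef_rot: [-0.001, 1.0, 0.001, -0.001]
force: [0.7, -0.1, -1.8]
grip_width: 0.0295
grasp_force: 40.0
```

```bash
python3 -m pendant '{"jaw":[0,0,0,0,0],"delta_pos":[[-0.006,0.016,0],[-0.003,0.01,0],[-0.001,0.005,0],[0,0,0],[0,0,0]],"twist":[0,0,0,0,0]}'; python3 -c "
from bench import ctrl;s=ctrl.state();print(s['ee_pos'],s['eef_rot'])"
```

```text
time_s: 20.43
ee_pos: [0.588, -0.005, 0.4582]
eef_rot: [-0.0, 1.0, -0.0, -0.0]
force: [0.5, 0.7, -1.0]
grip_width: 0.0293
grasp_force: 40.0
[ 0.58796537 -0.00502693  0.4582298 ] [-1.42317452e-04  9.99999865e-01 -1.69033587e-04 -4.69659127e-04]
```

```bash
python3 -m pendant '{"jaw":[0,0,0,0,0,0,0,0],"delta_pos":[[-0.0005,0,0.008],[0,0,0.012],[0,0,0.012],[0,0,0.01],[0,0,0.008],[0,0,0.006],[0,0,0],[0,0,0]],"twist":[0,0,0,0,0,0,0,0]}'
python3 - <<'E'
from bench import ctrl,cams
import cv2,numpy as np
c=cams.camera("wrist");d=cams.camera("scene")
I=c['img'];o=cv2.resize(I[150:300,240:400],(400,375),interpolation=cv2.INTER_CUBIC)
p=cv2.resize(d['img'][180:255,285:365],(400,375),interpolation=cv2.INTER_CUBIC)
cv2.imwrite('pics/w6.png',np.hstack([o,p]))
E
```

```text
time_s: 21.1
ee_pos: [0.5886, -0.0047, 0.4023]
eef_rot: [-0.0, 1.0, 0.0, -0.0]
force: [0.8, 0.4, -1.5]
grip_width: 0.0292
grasp_force: 40.0
```

View pics/w6.png

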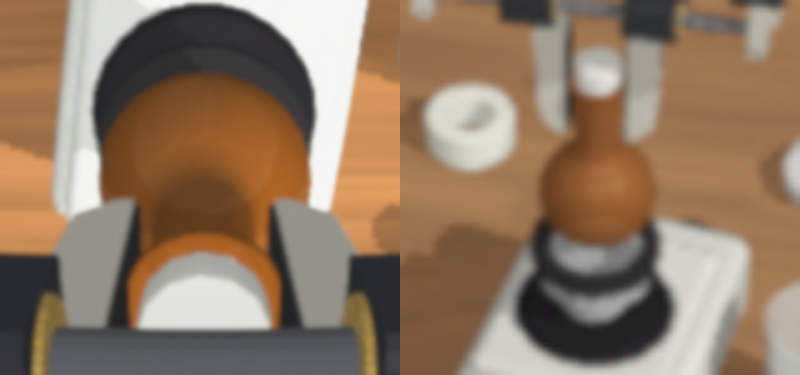

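Flask upright and centred just above the ring. Press in gently.

```bash
python3 -m pendant '{"jaw":[0,0,0,0,0,0,0,0,0],"delta_pos":[[0,0,0.003],[0,0,0.003],[0,0,0.002],[0,0,0.002],[0,0,0.0015],[0,0,0.0015],[0,0,0.001],[0,0,0],[0,0,0]],"twist":[0,0,0,0,0,0,0,0,0]}'
```

```text
time_s: 21.95
ee_pos: [0.5887, -0.0047, 0.3888]
eef_rot: [-0.0, 1.0, -0.0, 0.0]
force: [0.3, 0.0, -1.7]
grip_width: 0.0296
grasp_force: 40.0
```

```bash
python3 -m pendant '{"jaw":[0,0,0,0,0],"delta_pos":[[0,0,0.001],[0,0,0.001],[0,0,0.001],[0,0,0],[0,0,0]],"twist":[0,0,0,0,0]}'; python3 -m pendant '{"jaw":[0,0,0,0,0],"delta_pos":[[0,0,0.001],[0,0,0.001],[0,0,0.001],[0,0,0],[0,0,0]],"twist":[0,0,0,0,0]}'
```

```text
time_s: 22.37
ee_pos: [0.5889, -0.0047, 0.3863]
eef_rot: [-0.0, 1.0, -0.0, 0.001]
force: [0.5, -0.2, 3.3]
grip_width: 0.0293
grasp_force: 40.0
time_s: 22.78
ee_pos: [0.5888, -0.0048, 0.3829]
eef_rot: [-0.0, 1.0, -0.0, 0.0]
force: [1.9, 0.2, 5.1]
grip_width: 0.029
grasp_force: 40.0
```

```bash
python3 -m pendant '{"jaw":[0,0,0,0,0,0,0,0,0,0],"delta_pos":[[0,0,0.001],[0,0,0.001],[0,0,0.001],[0,0,0.001],[0,0,0.001],[0,0,0.001],[0,0,0.001],[0,0,0],[0,0,0],[0,0,0]],"twist":[0,0,0,0,0,0,0,0,0,0]}'
```

```text
time_s: 23.62
ee_pos: [0.5891, -0.0048, 0.3768]
eef_rot: [-0.0, 1.0, -0.0, 0.001]
force: [1.6, 0.8, 8.4]
grip_width: 0.0292
grasp_force: 40.0
```

```bash
python3 -m pendant '{"jaw":[0,0,0,0,0,0,0,0],"delta_pos":[[0,0,0.001],[0,0,0.0005],[0,0,0],[0,0,0],[0,0,0],[0,0,0],[0,0,0],[0,0,0]],"twist":[0,0,0,0,0,0,0,0]}'
python3 -m pendant '{"jaw":[0,0,0,0,0,0,0,0,0,0,0,0],"delta_pos":[[0,0,0],[0,0,0],[0,0,0],[0,0,0],[0,0,0],[0,0,0],[0,0,0],[0,0,0],[0,0,0],[0,0,0],[0,0,0],[0,0,0]],"twist":[0,0,0,0,0,0,0,0,0,0,0,0]}'
python3 - <<'E'
from bench import ctrl,cams
import cv2,numpy as np
I=cams.camera("wrist")['img'];d=cams.camera("scene")['img']
o=cv2.resize(I[150:300,240:400],(400,375),interpolation=cv2.INTER_CUBIC)
p=cv2.resize(d[180:255,285:365],(400,375),interpolation=cv2.INTER_CUBIC)
m=cv2.resize(d[180:300,360:520],(400,300)[:2]);m=m[:225]
t=cv2.resize(I[100:190,480:640],(400,225))
cv2.imwrite('pics/w7.png',np.vstack([np.hstack([o,p]),np.hstack([m,t])]))
E
```

```text
time_s: 24.28
ee_pos: [0.5891, -0.0048, 0.3755]
eef_rot: [-0.0, 1.0, -0.0, 0.001]
force: [2.5, 0.5, 8.7]
grip_width: 0.0292
grasp_force: 40.0
time_s: 25.28
ee_pos: [0.5891, -0.0048, 0.3755]
eef_rot: [-0.0, 1.0, -0.0, 0.001]
force: [1.8, 0.1, 9.0]
grip_width: 0.0291
grasp_force: 40.0
```

View pics/w7.png

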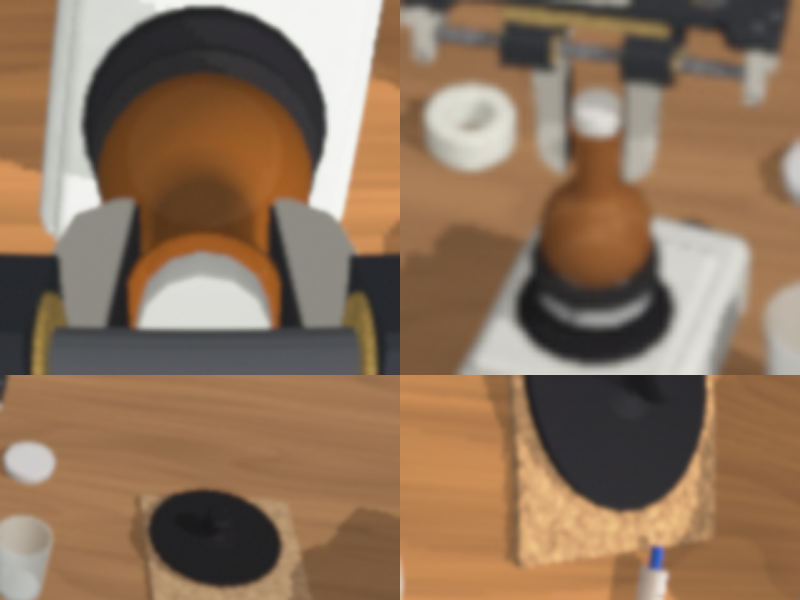

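Flask is upright and seated, with the ring about 11–12 mm down and steady at about 10 N. The lid lies flat on the mat and the bystanders haven't moved. Handing in.

```bash
python3 -c "
from bench import ctrl;print(ctrl.sign_off())"
```

```text
the job is handed in; nothing more can be done
None
```

The job is handed in (verdict not shown): the lid lies flat, knob up, on the cork mat, and the arm still grips the flask upright in the ring, held about 11–12 mm down at about 10 N; the pads closed on its lip, not the neck below it.

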